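# Clamp a row of rubber stamps with the toggle latch

## Robot

A 6-joint arm with a two-finger parallel gripper is mounted at the origin on the work surface. World frame = base frame: x ahead of the robot, y to its left, z up, the work surface at z = 0. Lengths are in m, angles in rad, forces in N, time in s.
With the tool pointing down it reaches from about 0.3 to 0.875 m from the base axis. Payload 6.4 kg.
Tool frame: the origin (TCP) lies midway between the tips of the shut fingers; the grasp point (between the pads) lies 19 mm behind it; z points along the fingers, y is the line along which they close (so a half turn about z gives the same grasp; the last joint's range is limited). The gripper opens to 85 mm and grips with 20 to 120 N. Pads are 22 mm wide; open, the fingers measure 114 mm over their backs; the gripper's body (76 mm by 85 mm) begins 54 mm behind the grasp point. The pads swing forward as they close: fully open they stand 13 mm farther back than shut.
Start: joints at [0.916, 0.181, 1.607, -0, 1.354, -0.206], TCP at [0.249, 0.518, 0.194] pointing down, gripper open.
Joint ranges: [-2.99, 2.99], [-0.89, 2.07], [0.3, 2.58], [-1.14, 4.28], [0, 2.63], [-3.12, 3.12]. Speed limits (rad/s): [2.57, 2.57, 3.01, 3.14, 3.14, 3.14].

## Interface

Orientations are given as a unit quaternion [w, x, y, z].
In Python, from plant import telemetry, eyes, manip gives the robot as it stands.
- The arm moves only by the tool apply_moves, never from a script. Its argument "plan" is one flat list of numbers, 7 for each row, row after row: the shift along the world's x, y, z in mm, then the turn, a rotation vector about the world's x, y, z in degrees, then the closure, from 0 (fully open) to 1 (shut). In form: [tx, ty, tz, wx, wy, wz, grip, tx, ty, tz, wx, wy, wz, grip, ...]. A call has 1 to 20 rows; each row is the pose to reach, as a shift and turn from the pose commanded when the call began; what a row does not reach only later rows make up. A row lasts 1/12 s, in which the tool goes at most 41.7 mm and 7.16 degrees, less where a joint would pass 70% of its speed; a pose out of reach is approached as far as the arm can. A call with a gripper value outside its range is refused whole. The fingers move at their own pace and stop on an object; the grip force is fixed at half the most. Time passes only in rows, so rows that repeat a pose let the fingers close. It gives the time, the measured TCP pose, the force, the opening and the grip force at its end, in the units of the state.
- telemetry.state(): the state, without advancing time (a new reading comes with each control period).
- eyes.camera(name): name is "side" or "top"; returns (picture, depth): 384x512x3 uint8, red, green, blue; 384x512 float32, m along the optical axis (not along the pixel's ray), 0 where there is no reading.
- eyes.camera_params(name): a dict with "camera_matrix" (3x3 intrinsics, pixels), "R" (3x3) and "t" (3): a world point X has camera coordinates R X + t. Camera axes: x right, y down, z forward; pixel columns grow to the right and rows downward; lengths in m; the calibration is good to about 2 mm. A picture is of the moment at which its call begins. camera_params takes no time and is no camera call.
- manip.hand_in(): hands the job in; it is judged then, once.
The state is a dict: "clock": time; "joint_positions": joint angles; "qvel": joint speeds; "joint_torque": joint torques, N m; "tcp_pos": TCP position; "orientation": TCP orientation; "force": force on the tool from outside, world axes, zero at the start; "moment": the same for the moment, N m; "opening": opening from 0.0 (shut) to 1.0 (fully open); "finger_force": force on a finger pad.
Only numpy, scipy, OpenCV 4.12 (cv2) and the standard library are available. Lean on these libraries where they do the work, as an engineer would, in place of code of your own. Each camera call takes 0.05 s, during which the arm holds its last target. There are 200 camera calls.

## Task

Lock the two rubber stamps tight in the wooden clamping frame: hook the wire bail's crossbar into the slot of the brass keeper, draw it back under the keeper's edge, then press the red lever over past centre until it lies flat and holds by itself. Work gently: do not force the bail against the keeper or hammer the lever against its stop, keep the two stamps flat in the frame, and leave the other things on the table where they are.

Things in the scene. Friction and masses are not known exactly. Their poses are not given: they have to be found in the camera images.
- frame: Wooden stamp-clamping frame fixed to the table, base plate 199 x 80 x 10 mm, x -85 to 114, y -40 to 40 mm. Origin on the table under the latch's pivot; +x runs from the latch along the row of stamps to the keeper, z up. A fence across it has its face at x = 40 mm; two stamps stand between it and a pale sliding wooden jaw.
- jaw_home (a point): A point fixed on the FRAME (x = 88, z = 32 mm): where the middle of the top edge of the jaw's face will be when the row is tight. At the start the jaw's face stands 3 to 13 mm farther along the frame's +x (not measured: see or feel it). The jaw is 24 mm thick in x, 56 mm wide, top at z = 32 mm, and slides with about 2 N of friction.
- keeper_home (a point): A point fixed on the FRAME (x = 92, z = 41 mm): where the crossbar's centre will be when hooked and just taut on the tight row (4 mm beyond jaw_home). The brass keeper rides on the jaw: two equal claws at y = 9 to 17 and -17 to -9 mm, with an open lane between for the bail's tab, which lies beyond the keeper when hooked.
- claw_top (a point): A point fixed on the FRAME (x = 93, z = 52 mm), where some of the claws' flat roof lies below, whatever the jaw's start. In x from the jaw's face: roof -12 to +6 mm, top z = 52, 5 mm thick; slot open to above +6 to +17, floor z = 38; guard +17 to +22, top z = 52. Seat under the roof's edge: +1 to +6, z 38 to 47: the crossbar goes down the slot, then back under that edge.
- keeper (a joint): How far the spring that carries the keeper on the jaw is compressed towards the latch, m; 0 = slack, stop at 0.012. 2.5 N per mm. With the latch closed on the tight row it reads about 0.006.
- lever_angle (a joint): Angle of the latch lever about the pivot, rad: 0 = bail pin (18 mm from the pivot) towards the keeper (+x of the frame), pi/2 = up, dead centre at about 3.10, stop (closed, flat) at 3.28. Light friction (0.03 N m): it stays where left.
- pivot (a point): Axis of the lever on the frame, 46 mm above the table; the axis lies along the frame's y.
- lever: Red lever handle, 26 mm wide, 7 mm thick, reaching 18 to 64 mm from the pivot; its direction is the lever angle minus 0.14 rad. The origin lies on the pivot, x along the bail-pin arm.
- lever_pad (a point): Middle of the handle's thickness, 50 mm from the pivot: where to push.
- bail: Steel wire bail, 48 mm wide, hinged on the lever's bail pin. Origin on the pin, x along the bail to the crossbar 103 mm away. Light hinge friction (0.03 N m): it stays where left.
- crossbar (a point): Middle of the bail's crossbar, a 6 mm round bar along the frame's y, 48 mm long.
- tab (a point): Grasp point of the bail's orange tab, which extends the bail in its own x direction: the tab is 56 mm long from the crossbar, 12 mm wide (along the frame's y), 8 mm thick; this point is 44 mm beyond the crossbar. Grip it across its 12 mm width.
- stamp_a: Wooden stamp lying face up in the frame against the fence, 24 x 50 x 20 mm, origin under its centre.
- stamp_b: The second, equal stamp, next to the jaw.
- stamp_c: Bystander: tall wooden stamp, 30 x 30 x 45 mm; origin under its centre.
- stamp_d: Bystander: wooden stamp, 45 x 32 x 26 mm; origin under its centre.
- stamp_e: Bystander: wooden stamp, 55 x 28 x 30 mm; origin under its centre.
- stamp_f: Bystander: wooden stamp with red face, 36 x 36 x 32 mm; origin under its centre.
- ink_pad: Bystander: closed ink pad, black with blue lid, 70 x 100 x 19 mm; origin under its centre.
- ink_jar: Bystander: amber ink jar with black cap, 40 mm across, 55 mm tall; origin under its centre.
- ink_brush: Bystander: cleaning brush, 160 mm long; origin under its centre (it lies along its x).
Not all that is in view belongs to the job. Leave any purple look-alike of the stamp_b alone.

How it is judged:
On the way:
1. the bail's crossbar is hooked under the keeper's edge and pulls on it, with the lever not yet past centre (z of crossbar in the frame of frame below 0.047 m and x of crossbar in the frame of frame above 0.076 m and value of joint keeper above 0.0006 m and value of joint lever_angle below 3 rad), for 0.1 s.
At the end, for the whole second after the job is handed in: Lever closed (over 3.2 rad) and still; crossbar in the keeper's seat (centre under 47 mm high, beyond x = 76 mm of the frame); keeper spring compressed over 4 mm; both stamps flat in the frame (within 3 mm of its plate, tilt under 0.1 rad), each squeezed with over 6 N (value of joint lever_angle above 3.2 rad and value of joint keeper above 0.004 m and z of crossbar in the frame of frame below 0.047 m and x of crossbar in the frame of frame above 0.076 m and contact force between each of stamp_a, stamp_b and frame above 6 N and z of each of stamp_a, stamp_b in the frame of frame below 0.013 m and angle between each of stamp_a, stamp_b's own z axis and vertical below 0.1 rad and velocity of joint lever_angle below 0.1 rad/s); the robot touches nothing.
It fails at once if the bail is forced against the keeper or frame with over 32 N (contact force between bail and frame above 32 N).
It fails at once if the red handle is pushed with over 30 N (contact force between anything else and lever_c1 above 30 N).
It fails at once if a bystander is moved by over 20 mm (distance of any of stamp_c, stamp_d, stamp_e, stamp_f, ink_pad, ink_jar, ink_brush from where it was at the start of the episode above 0.02 m).
It also fails if it takes over 61 s, if anything falls off the work surface, if the arm or the gripper's body presses on something with over 40 N, if the wrist force passes 120 N, or if a joint passes its speed limit or range.

## Working session

There is one attempt and no reset: what is moved stays moved. The work goes in short steps, Python scripts to look and compute and a tool call to move; the robot and the scene stay as the last step left them, time stands still between calls to the robot, and variables do not carry over. Pictures are saved under pics/ and viewed, at most 10 in all, crops included, and the job is handed in when it is done.

Besides the shell and the picture viewer there is one more tool, called after "Request:" as a command line: name --argument value ..., lists and objects as JSON in quotes. apply_moves: Moves the arm, as the interface text tells. Its arguments: {"type":"object","properties":{"plan":{"type":"array"}},"required":["plan"]}

```bash
ls; mkdir -p pics; python3 - <<'E'
from plant import telemetry, eyes
import cv2,numpy as np
print(telemetry.state())
for n in("side","top"):
    p,d=eyes.camera(n); np.savez(f"{n}0.npz",p=p,d=d); cv2.imwrite(f"pics/{n}0.png",p[:,:,::-1])
    print(n,eyes.camera_params(n))
E
```

```text
pics
{'clock': 0.0, 'joint_positions': array([ 9.15692743e-01,  1.81536945e-01,  1.60801487e+00,  4.22913577e-06,
        1.35378048e+00, -2.06332155e-01]), 'qvel': array([-0.00146465,  0.00105345,  0.00057045,  0.00012127,  0.00094311,
        0.00084604]), 'joint_torque': array([ 1.91892890e-03, -4.44872510e+01, -3.51342559e+01, -2.22180297e-04,
        9.00254556e-03,  4.44660066e-05]), 'tcp_pos': array([0.24908718, 0.51756797, 0.19328319]), 'orientation': array([-3.65045650e-04,  2.22507880e-01,  9.74930504e-01, -7.89513207e-04]), 'force': array([0.09658101, 0.99343241, 0.52983247]), 'moment': array([ 0.00468394, -0.02744393,  0.0089526 ]), 'finger_force': 0.0, 'opening': 0.9981769014771452}
side {'camera_matrix': array([[451.79847771,   0.        , 259.69611011],
       [  0.        , 451.79847771, 193.84725236],
       [  0.        ,   0.        ,   1.        ]]), 'R': array([[-0.98806341, -0.1540283 , -0.00244723],
       [-0.11808959,  0.76753326, -0.63003773],
       [ 0.09892197, -0.62222823, -0.77656067]]), 't': array([0.55798437, 0.11279382, 1.09963417])}
top {'camera_matrix': array([[388.48879694,   0.        , 253.57408893],
       [  0.        , 388.48879694, 188.56402745],
       [  0.        ,   0.        ,   1.        ]]), 'R': array([[ 0.02747911, -0.99958396,  0.00876361],
       [-0.98725874, -0.02851277, -0.15654776],
       [ 0.1567325 , -0.00435016, -0.98763151]]), 't': array([-0.02648959,  0.58343288,  1.01991511])}
```

View pics/side0.png

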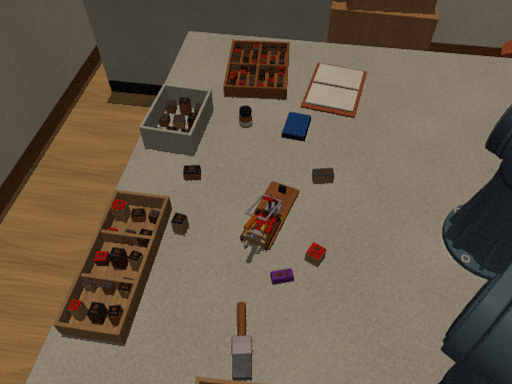

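View pics/top0.png

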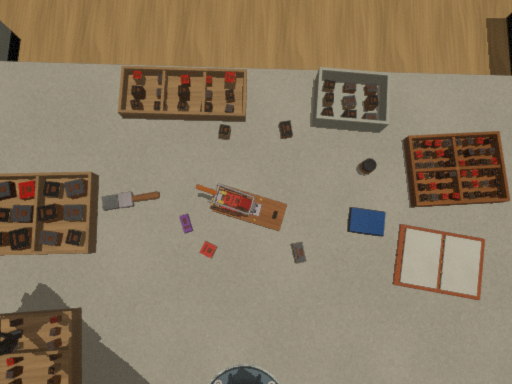

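Both views show the frame (side about 270,215; top about 248,207). The purple look-alike is at side (282,276) and top (186,223), and the red stamp_f is at side (316,254) and top (208,249). Next I'll view a close crop of the frame.

```bash
python3 - <<'E'
import cv2,numpy as np
a=np.load("side0.npz")['p'];b=np.load("top0.npz")['p']
A=cv2.resize(a[175:270,230:310],None,fx=5,fy=5,interpolation=cv2.INTER_CUBIC)
B=cv2.resize(b[170:240,185:295],None,fx=3.6,fy=3.6,interpolation=cv2.INTER_CUBIC)
H=np.zeros((475,800,3),np.uint8);H[:A.shape[0],:400]=A;H[:B.shape[0],400:400+B.shape[1]]=B[:,:400]
cv2.imwrite("pics/crop0.png",H[:,:,::-1])
E
```

```text
(no output)
```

View pics/crop0.png

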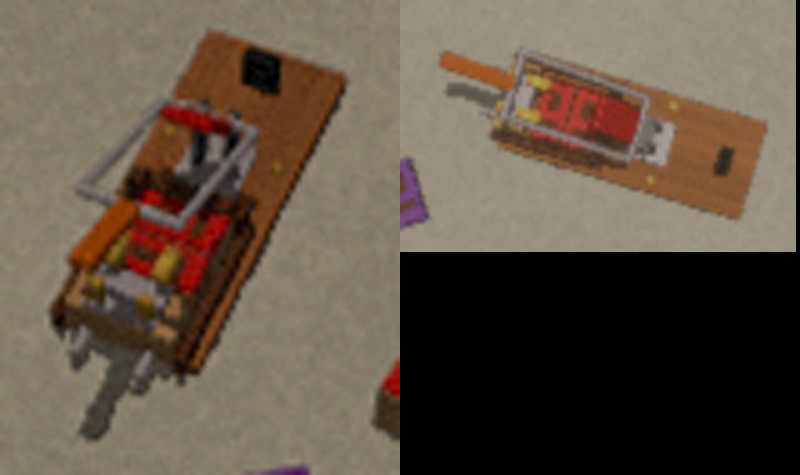

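The crop shows the plate, with the latch (black stop) at its far end, the red lever standing up, the bail raised over the stamps, and the orange tab free beyond it towards the keeper. Next I'll triangulate these.

```bash
cat > h.py <<'E'
import numpy as np,cv2
from plant import eyes,telemetry
P={n:eyes.camera_params(n) for n in("side","top")}
def ray(n,u,v):
    p=P[n];d=p['R'].T@np.linalg.solve(p['camera_matrix'],[u,v,1.]);return -p['R'].T@p['t'],d
def plane(n,u,v,z):
    o,d=ray(n,u,v);return o+d*(z-o[2])/d[2]
def proj(n,X):
    p=P[n];q=p['camera_matrix']@(p['R']@np.asarray(X)+p['t']);return q[:2]/q[2]
def tri(a,b):
    o1,d1=ray("side",*a);o2,d2=ray("top",*b)
    s=np.linalg.lstsq(np.c_[d1,-d2],o2-o1,rcond=None)[0];x,y=o1+s[0]*d1,o2+s[1]*d2
    return (x+y)/2,np.linalg.norm(x-y)
def cloud(n,d):
    v,u=np.nonzero(d>0);z=d[v,u];p=P[n]
    c=np.linalg.solve(p['camera_matrix'],np.c_[u,v,np.ones(len(u))].T)*z
    return u,v,(p['R'].T@(c-p['t'][:,None])).T
E
python3 - <<'E'
from h import *
np.set_printoptions(precision=4,suppress=True)
sc=[(271.6,181),(299,190),(268,249.4)];tc=[(286.9,203.9),(278.9,230.3),(211.4,208.9)]
for a,b in zip(sc,tc): print(plane("side",*a,.01),plane("top",*b,.01),tri(a,b))
for n in("side","top"):
    f=np.load(n+"0.npz");u,v,X=cloud(n,f['d']);c=f['p'][v,u];hsv=cv2.cvtColor(f['p'],cv2.COLOR_RGB2HSV)[v,u].astype(int)
    near=np.hypot(*(X[:,:2]-plane("top",248,207,.01)[:2]).T)<.2
    pl=near&(abs(X[:,2]-.01)<.005)&(hsv[:,1]>110)&(hsv[:,0]<18)
    r=cv2.minAreaRect(X[pl][:,:2].astype(np.float32)*1000);print(n,pl.sum(),r,cv2.boxPoints(r))
    tab=near&(hsv[:,0]>=5)&(hsv[:,0]<16)&(hsv[:,1]>190)&(hsv[:,2]>120)&(X[:,2]>.045);T=X[tab]
    print("tab",tab.sum(),u[tab].min(),u[tab].max(),v[tab].min(),v[tab].max())
    if len(T)>3:
        m=T.mean(0);w=np.linalg.svd(T-m)[2][0];t=(T-m)@w;print(m,w,t.min(),t.max())
    red=near&((hsv[:,0]<4)|(hsv[:,0]>175))&(hsv[:,1]>150)&(hsv[:,2]>90)&(X[:,2]>.04)
    R=X[red];print("red",red.sum(),R.min(0) if len(R) else 0,R.max(0) if len(R) else 0,R.mean(0) if len(R) else 0)
    br=near&(hsv[:,0]>18)&(hsv[:,0]<32)&(hsv[:,1]>100)&(X[:,2]>.03);print("brass",br.sum(),X[br].mean(0) if br.any() else 0)
E
```

```text
[ 0.548  -0.0992  0.01  ] [ 0.5486 -0.1054  0.01  ] (array([ 0.5492, -0.1062,  0.0019]), np.float64(0.0007841616095040525))
[ 0.4725 -0.0792  0.01  ] [ 0.4738 -0.0841  0.01  ] (array([ 0.4733, -0.0845,  0.0037]), np.float64(0.0015288460035642547))
[0.5269 0.1142 0.01  ] [0.5284 0.1068 0.01  ] (array([ 0.5286,  0.1078, -0.0002]), np.float64(0.0016815688504195872))
side 797 ((492.2292175292969, 1.8902740478515625), (267.8360290527344, 200.7809600830078), 88.37913513183594) [[ 388.0909 -129.1345]
 [ 588.7916 -134.8138]
 [ 596.3675  132.9151]
 [ 395.6669  138.5943]]
tab 61 245 265 215 229
[0.5647 0.1117 0.1128] [-0.2331 -0.599  -0.766 ] -0.029407007799490407 0.07710923582035385
red 27 [0.5277 0.0138 0.0774] [0.5527 0.0326 0.0995] [0.5407 0.0264 0.0943]
brass 57 [0.5565 0.0835 0.0483]
top 939 ((536.6431274414062, 0.8777542114257812), (196.09942626953125, 78.24398040771484), 74.70927429199219) [[ 473.0487  -83.3839]
 [ 548.5228 -104.0181]
 [ 600.2375   85.1394]
 [ 524.7634  105.7737]]
tab 47 197 215 186 193
[0.5664 0.1106 0.1183] [-0.2455 -0.8788 -0.4092] -0.02492756949799202 0.02505752510825847
red 107 [ 0.5268 -0.0015  0.0638] [0.5555 0.0296 0.0992] [0.5401 0.0141 0.0843]
brass 39 [0.5571 0.0786 0.052 ]
```

Request:
apply_moves --plan '[0, 0, 40, 0, 0, 0, 1, 321, -394, 60, 0, 0, -80, 1, 321, -394, 60, 0, 0, -80, 1, 321, -394, 60, 0, 0, -80, 1, 321, -394, 60, 0, 0, -80, 1, 321, -394, 60, 0, 0, -80, 1, 321, -394, 60, 0, 0, -80, 1, 321, -394, 60, 0, 0, -80, 1, 321, -394, 60, 0, 0, -80, 1, 321, -394, 60, 0, 0, -80, 1, 321, -394, 60, 0, 0, -80, 1, 321, -394, 60, 0, 0, -80, 1, 321, -394, 60, 0, 0, -80, 1, 321, -394, 60, 0, 0, -80, 1, 321, -394, 60, 0, 0, -80, 1, 321, -394, 60, 0, 0, -80, 1, 321, -394, 60, 0, 0, -80, 1]'

```text
clock: 1.52
tcp_pos: [0.5694, 0.1253, 0.2537]
orientation: [-0.001, 0.797, 0.604, -0.0]
force: [0.3, -0.0, 0.5]
opening: -0.002
finger_force: 0.0
```

```bash
python3 - <<'E'
from h import *
s=telemetry.state();print(s['tcp_pos'],s['orientation'],s['clock'],s['opening'],s['force'])
o=[]
for n,(x,y) in(("side",(200,140)),("top",(150,150))):
    p,d=eyes.camera(n); np.savez(f"{n}1.npz",p=p,d=d)
    q=proj(n,s['tcp_pos']);print(n,q)
    u,v=int(q[0])-33,int(q[1])-40
    c=cv2.resize(p[v:v+80,u:u+66],None,fx=6,fy=6,interpolation=cv2.INTER_CUBIC)
    cv2.circle(c,(int((q[0]-u+.5)*6),int((q[1]-v+.5)*6)),4,(0,255,0),1);o.append(c);print(u,v)
cv2.imwrite("pics/tcp1.png",np.hstack(o)[:,:,::-1])
E
```

```text
[0.56942146 0.12529924 0.25374602] [-5.85203592e-04  7.96710525e-01  6.04360712e-01 -3.56075118e-04] 1.5167 -0.0016134303663941079 [ 0.25888565 -0.00579733  0.45787278]
side [247.10002215 184.54040303]
214 144
top [192.96244439 178.58955712]
159 138
```

View pics/tcp1.png

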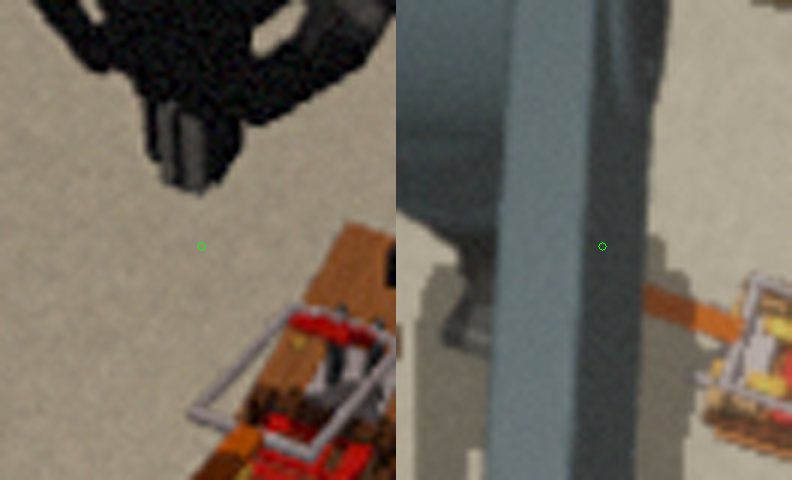

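The fingers are shut (closure 1). In the side view the tip shows at about (245.5,176), while the TCP projects to (247,184.5). I'll check this with depth and a second look.

```bash
python3 - <<'E'
from h import *
np.set_printoptions(precision=4,suppress=True)
s=telemetry.state();print(s['tcp_pos'],s['qvel'],s['clock'])
for n in("side",):
  for k in range(2):
    p,d=(lambda f:(f['p'],f['d']))(np.load("side1.npz")) if k==0 else eyes.camera(n)
    u,v,X=cloud(n,d)
    m=(abs(X[:,0]-.57)<.05)&(abs(X[:,1]-.125)<.06)&(X[:,2]>.2)&(X[:,2]<.45)
    i=np.argsort(X[m][:,2])[:200:20];print(np.c_[u[m],v[m],X[m]][i]);
    print(np.c_[u,v,X][m&(u==245)&(v>165)])
# depth consistency of table, both cams
for n in("side","top"):
    f=np.load(n+"0.npz");u,v,X=cloud(n,f['d']);m=(np.hypot(X[:,0]-.45,X[:,1]-.0)<.3)&(abs(X[:,2])<.015)
    A=np.c_[X[m][:,:2],np.ones(m.sum())];print(n,np.median(X[m][:,2]),np.linalg.lstsq(A,X[m][:,2],rcond=None)[0])
E
```

```text
[0.5695 0.1257 0.2542] [ 0.0007 -0.0026 -0.0037 -0.0023 -0.0009 -0.0016] 1.6167
[[247.     176.       0.5666   0.1369   0.2925]
 [245.     173.       0.5701   0.1376   0.3011]
 [250.     172.       0.5609   0.1361   0.3038]
 [246.     171.       0.5679   0.1383   0.3078]
 [239.     165.       0.5826   0.1289   0.3115]
 [246.     169.       0.5675   0.1394   0.3144]
 [238.     163.       0.5839   0.1304   0.3183]
 [247.     165.       0.5662   0.1355   0.3212]
 [243.     163.       0.5733   0.1362   0.3262]
 [246.     163.       0.5672   0.1389   0.33  ]]
[[245.     166.       0.5694   0.1381   0.3208]
 [245.     167.       0.5697   0.1371   0.3171]
 [245.     168.       0.5697   0.1374   0.3146]
 [245.     169.       0.5693   0.1399   0.3148]
 [245.     170.       0.5698   0.1379   0.3097]
 [245.     171.       0.5702   0.1363   0.3052]
 [245.     172.       0.57     0.1376   0.3039]
 [245.     173.       0.5701   0.1376   0.3011]
 [245.     174.       0.5699   0.1386   0.2994]
 [245.     175.       0.57     0.1386   0.2967]]
[[247.     176.       0.5667   0.1367   0.2923]
 [238.    
[... 308 characters left out ...]
 0.138    0.3219]
 [250.     163.       0.5607   0.1345   0.3264]
 [241.     162.       0.5764   0.1385   0.3308]]
[[245.     166.       0.5694   0.1381   0.3208]
 [245.     167.       0.5695   0.1379   0.3179]
 [245.     168.       0.5694   0.139    0.3165]
 [245.     169.       0.5699   0.1372   0.3117]
 [245.     170.       0.5694   0.1398   0.3119]
 [245.     171.       0.5697   0.1386   0.3078]
 [245.     172.       0.5694   0.1405   0.3072]
 [245.     173.       0.5699   0.1383   0.3019]
 [245.     174.       0.57     0.1382   0.299 ]
 [245.     175.       0.57     0.1389   0.2969]]
side 0.0005272159044362643 [ 0.001  -0.0008  0.0004]
top 0.0004542214644579826 [ 0.0017 -0.0024 -0.    ]
```

Depth puts the visible fingertip at about z = 0.292, but the reported TCP is at z = 0.254. Before the grasp I'll settle this over free table, by lowering to TCP z of about 3 mm and checking the force and the picture.

Request:
apply_moves --plan '[17, 65, 0, 0, 0, 0, 1, 17, 65, 0, 0, 0, 0, 1, 17, 65, -40, 0, 0, 0, 1, 17, 65, -80, 0, 0, 0, 1, 17, 65, -120, 0, 0, 0, 1, 17, 65, -160, 0, 0, 0, 1, 17, 65, -200, 0, 0, 0, 1, 17, 65, -220, 0, 0, 0, 1, 17, 65, -235, 0, 0, 0, 1, 17, 65, -242, 0, 0, 0, 1, 17, 65, -246, 0, 0, 0, 1, 17, 65, -250, 0, 0, 0, 1, 17, 65, -250, 0, 0, 0, 1]'

```text
clock: 2.75
tcp_pos: [0.5879, 0.1895, 0.0048]
orientation: [0.0, 0.797, 0.604, 0.0]
force: [-0.3, 0.9, 0.0]
opening: 0.0
finger_force: 0.0
```

```bash
python3 - <<'E'
from h import *
np.set_printoptions(precision=4,suppress=True)
s=telemetry.state();print(s['tcp_pos'],s['force'],s['clock'])
o=[]
for n in("side","top"):
    p,d=eyes.camera(n);np.savez(f"{n}2.npz",p=p,d=d)
    q=proj(n,s['tcp_pos']);print(n,q);u,v=int(q[0])-33,int(q[1])-40
    c=cv2.resize(p[v:v+80,u:u+66],None,fx=6,fy=6,interpolation=cv2.INTER_CUBIC)
    cv2.circle(c,(int((q[0]-u+.5)*6),int((q[1]-v+.5)*6)),4,(0,255,0),1);o.append(c);print(u,v)
    uu,vv,X=cloud(n,d);t=s['tcp_pos'];m=(np.hypot(X[:,0]-t[0],X[:,1]-t[1])<.02)&(X[:,2]>.008)&(X[:,2]<.1)
    i=np.argsort(X[m][:,2])[:60:6];print(np.c_[uu[m],vv[m],X[m]][i])
cv2.imwrite("pics/tcp2.png",np.hstack(o)[:,:,::-1])
E
```

```text
[0.5879 0.1895 0.0048] [-0.3226  0.9124  0.0387] 2.75
side [236.9888 274.8734]
203 234
[[237.     270.       0.5844   0.1991   0.0449]
 [229.     265.       0.6036   0.1919   0.0493]
 [233.     269.       0.5924   0.2021   0.0523]
 [237.     268.       0.5839   0.1995   0.0545]
 [239.     268.       0.5793   0.1999   0.0564]
 [231.     267.       0.5966   0.2016   0.059 ]
 [239.     267.       0.5791   0.1999   0.0608]
 [229.     263.       0.6024   0.1942   0.0621]
 [232.     265.       0.5944   0.1999   0.0653]
 [229.     262.       0.602    0.1948   0.0675]]
top [183.4438 187.4741]
150 147
[]
```

View pics/tcp2.png

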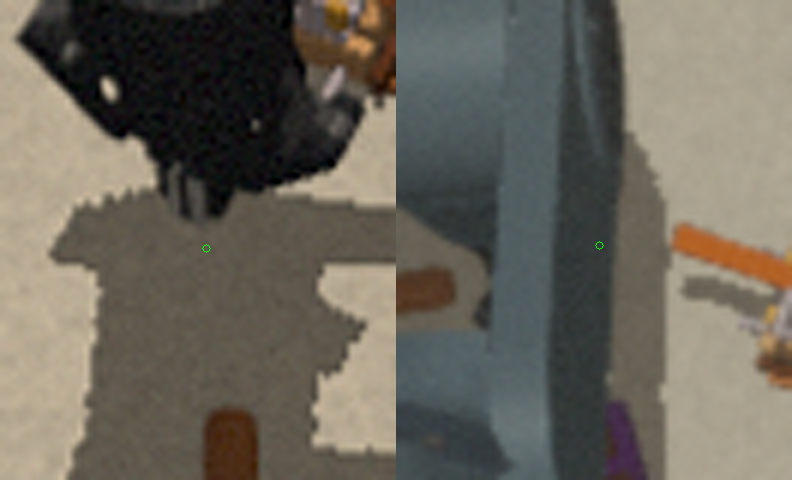

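Request:
apply_moves --plan '[0, 0, -3, 0, 0, 0, 1, 0, 0, -5, 0, 0, 0, 1, 0, 0, -6, 0, 0, 0, 1, 0, 0, -6, 0, 0, 0, 1]'

```text
clock: 3.18
tcp_pos: [0.5873, 0.189, -0.002]
orientation: [-0.0, 0.797, 0.604, -0.0]
force: [0.7, 0.4, -0.2]
opening: 0.0
finger_force: 0.0
```

Request:
apply_moves --plan '[0, 0, -4, 0, 0, 0, 1, 0, 0, -8, 0, 0, 0, 1, 0, 0, -12, 0, 0, 0, 1, 0, 0, -16, 0, 0, 0, 1, 0, 0, -16, 0, 0, 0, 1]'

```text
clock: 3.6
tcp_pos: [0.5865, 0.1889, -0.0192]
orientation: [-0.001, 0.797, 0.604, -0.001]
force: [-1.5, -0.3, -0.3]
opening: -0.002
finger_force: 0.0
```

No contact at TCP z = -19 mm, so the true tip sits well behind the reported TCP. I'll find the table contact gently.

Request:
apply_moves --plan '[0, 0, -4, 0, 0, 0, 1, 0, 0, -8, 0, 0, 0, 1, 0, 0, -11, 0, 0, 0, 1, 0, 0, -13, 0, 0, 0, 1, 0, 0, -13, 0, 0, 0, 1]'

```text
clock: 4.02
tcp_pos: [0.587, 0.189, -0.0315]
orientation: [-0.0, 0.797, 0.604, -0.0]
force: [0.2, -0.2, -0.1]
opening: 0.001
finger_force: 0.0
```

Request:
apply_moves --plan '[0, 0, -1, 0, 0, 0, 1, 0, 0, -2, 0, 0, 0, 1, 0, 0, -3, 0, 0, 0, 1, 0, 0, -3, 0, 0, 0, 1]'

```text
clock: 4.35
tcp_pos: [0.5874, 0.1891, -0.0339]
orientation: [-0.0, 0.797, 0.604, -0.0]
force: [0.3, -0.0, -0.8]
opening: -0.001
finger_force: 0.0
```

Request:
apply_moves --plan '[0, 0, -1, 0, 0, 0, 1, 0, 0, -2, 0, 0, 0, 1, 0, 0, -2, 0, 0, 0, 1]'

```text
clock: 4.6
tcp_pos: [0.5873, 0.189, -0.036]
orientation: [-0.0, 0.797, 0.604, -0.0]
force: [-0.0, 0.5, -0.8]
opening: -0.001
finger_force: 0.0
```

Request:
apply_moves --plan '[0, 0, -1, 0, 0, 0, 1, 0, 0, -2, 0, 0, 0, 1, 0, 0, -2, 0, 0, 0, 1]'

```text
clock: 4.85
tcp_pos: [0.5876, 0.1891, -0.037]
orientation: [0.0, 0.797, 0.604, -0.0]
force: [-3.3, -0.6, 6.1]
opening: 0.004
finger_force: 3.4
```

Request:
apply_moves --plan '[0, 0, -1, 0, 0, 0, 1, 0, 0, -2, 0, 0, 0, 1, 0, 0, -2, 0, 0, 0, 1]'

```text
clock: 5.1
tcp_pos: [0.5877, 0.1891, -0.0371]
orientation: [0.0, 0.797, 0.604, -0.0]
force: [-9.5, -2.6, 21.2]
opening: 0.0
finger_force: 10.9
```

The true tip is 36.5 mm behind the reported TCP (contact felt at reported z of about -0.0365). Next I'll retreat, then refine the tab and check the offset between the cameras.

Request:
apply_moves --plan '[0, 0, 20, 0, 0, 0, 0, 0, 0, 60, 0, 0, 0, 0, 0, 0, 100, 0, 0, 0, 0, 0, 0, 140, 0, 0, 0, 0, 0, 0, 180, 0, 0, 0, 0, 0, 0, 220, 0, 0, 0, 0, 0, 0, 230, 0, 0, 0, 0]'

```text
clock: 5.68
tcp_pos: [0.5913, 0.1897, 0.1986]
orientation: [0.003, 0.797, 0.604, 0.005]
force: [1.8, 0.3, 1.0]
opening: 0.976
finger_force: 0.0
```

```bash
python3 - <<'E'
from h import *
np.set_printoptions(precision=4,suppress=True)
F={n:np.load(n+"0.npz") for n in("side","top")}
def cen(n,mask):
    k,l,st,c=cv2.connectedComponentsWithStats(mask.astype(np.uint8));return [(tuple(np.round(c[i],1)),st[i,4],st[i,:4]) for i in range(1,k) if st[i,4]>25]
for n in F:
    h=cv2.cvtColor(F[n]['p'],cv2.COLOR_RGB2HSV).astype(int)
    for nm,m,z in(("purple",(h[...,0]>125)&(h[...,0]<160)&(h[...,1]>100),.02),("blue",(h[...,0]>105)&(h[...,0]<120)&(h[...,1]>150),.019),("redf",((h[...,0]<5)|(h[...,0]>174))&(h[...,1]>170)&(h[...,2]>120),.032)):
        for c in cen(n,m): print(n,nm,c,plane(n,*c[0],z))
print("tabtip",tri((245,227.6),(197,186.7)),"tab root",tri((257,217),(214,191.7)))
M=np.array([532.8,-13.1]);e=np.array([.2638,.9646])
for n in F:
    u,v,X=cloud(n,F[n]['d']);h=cv2.cvtColor(F[n]['p'],cv2.COLOR_RGB2HSV)[v,u].astype(int)
    L=np.c_[(X[:,:2]*1000-M)@e,(X[:,:2]*1000-M)@[-e[1],e[0]],X[:,2]*1000]
    for nm,m in(("tab",(h[:,0]>=5)&(h[:,0]<16)&(h[:,1]>190)&(h[:,2]>120)&(L[:,2]>80)),("brass",(h[:,0]>18)&(h[:,0]<32)&(h[:,1]>100)&(L[:,2]>30)),("red",((h[:,0]<5)|(h[:,0]>174))&(h[:,1]>150)&(L[:,2]>60)),("plate",(abs(L[:,2]-10)<4)&(h[:,1]>110)&(h[:,0]<18))):
        m=m&(abs(L[:,1])<45)&(L[:,0]>-95)&(L[:,0]<190);Q=L[m]
        if m.sum()>3:
            print(n,nm,m.sum(),Q.mean(0),Q.min(0),Q.max(0))
            if nm in("tab","red"):
                print("  slope dz/dx",np.polyfit(Q[:,0],Q[:,2],1),"xz svd",np.linalg.svd(Q-Q.mean(0))[2][0])
E
```

```text
side purple ((np.float64(281.7), np.float64(276.1)), np.int32(226), array([271, 269,  23,  15], dtype=int32)) [0.4857 0.1854 0.02  ]
side blue ((np.float64(296.6), np.float64(124.6)), np.int32(439), array([283, 113,  28,  25], dtype=int32)) [ 0.5043 -0.3202  0.019 ]
side redf ((np.float64(118.3), np.float64(203.9)), np.int32(69), array([112, 199,  14,  11], dtype=int32)) [0.9151 0.0529 0.032 ]
side redf ((np.float64(315.8), np.float64(250.2)), np.int32(125), array([307, 243,  18,  16], dtype=int32)) [0.4156 0.1132 0.032 ]
side redf ((np.float64(100.1), np.float64(255.5)), np.int32(63), array([ 94, 251,  13,   9], dtype=int32)) [0.9041 0.2029 0.032 ]
side redf ((np.float64(73.9), np.float64(304.2)), np.int32(65), array([ 68, 299,  13,  11], dtype=int32)) [0.9143 0.3262 0.032 ]
top blue ((np.float64(375.7), np.float64(223.5)), np.int32(214), array([365, 212,  19,  23], dtype=int32)) [ 0.4997 -0.3526  0.019 ]
top redf ((np.float64(136.8), np.float64(73.9)), np.int32(37), array([133,  71,   8,   7], dtype=int32)) [0.914  0.3387 0.032 ]
top redf ((np.float64(229.6), np.float64(76.5)), np.
[... 1599 characters left out ...]
.1602 99.5123]
  slope dz/dx [ 1.2067 44.8424] xz svd [-0.5612  0.3903 -0.7298]
side plate 699 [-16.5179   9.6114  10.3026] [-80.6763 -39.4862   6.3673] [123.3271  40.6947  13.9282]
top tab 47 [128.2171   0.1966 118.2627] [105.9726  -3.799  106.6353] [151.5068   3.8605 130.8886]
  slope dz/dx [ 0.4415 61.6506] xz svd [-0.9124  0.0049 -0.4092]
top brass 39 [94.9115  0.7356 51.9869] [ 83.7071 -21.4832  30.3475] [116.4971  16.4755  56.004 ]
top red 117 [28.046   0.0675 83.9425] [ 12.7797 -13.3699  63.8353] [43.0496 12.5927 99.1761]
  slope dz/dx [ 1.0769 53.7404] xz svd [-0.666   0.0401 -0.7449]
top plate 893 [-22.7306   2.5248  10.2614] [-83.5539 -39.1442   6.0098] [112.5457  39.1081  13.9743]
```

Both clouds agree: the tab is at about 23°, with its grasp point near local (142, 0, 118). The cameras differ by about 4 mm in y, so I'll use the mean. Next I'll move over the tab and straddle it.

Request:
apply_moves --plan '[-16, -62, 0, 0, 0, 0, 0, -16, -62, 0, 0, 0, 0, 0, -16, -62, -40, 0, 0, 0, 0, -16, -62, -80, 0, 0, 0, 0, -16, -62, -110, 0, 0, 0, 0, -16, -62, -127, 0, 0, 0, 0, -16, -62, -127, 0, 0, 0, 0, -16, -62, -127, 0, 0, 0, 0]'

```text
clock: 6.35
tcp_pos: [0.5707, 0.1271, 0.0624]
orientation: [-0.001, 0.797, 0.604, -0.001]
force: [0.1, -0.3, 1.0]
opening: 1.0
finger_force: 0.0
```

```bash
python3 - <<'E'
from h import *
s=telemetry.state();print(s['tcp_pos'],s['force'],s['clock'])
o=[]
for n in("side","top"):
    p,d=eyes.camera(n);np.savez(f"{n}3.npz",p=p,d=d)
    g=s['tcp_pos']+[0,0,.0555];q=proj(n,g);u,v=int(q[0])-33,int(q[1])-40;print(n,q,u,v)
    c=cv2.resize(p[v:v+80,u:u+66],None,fx=6,fy=6,interpolation=cv2.INTER_CUBIC)
    cv2.circle(c,(int((q[0]-u+.5)*6),int((q[1]-v+.5)*6)),4,(0,255,0),1);o.append(c)
cv2.imwrite("pics/g3.png",np.hstack(o)[:,:,::-1])
E
```

```text
[0.57070818 0.12705737 0.0624109 ] [ 0.1334385  -0.34470346  0.99381399] 6.35
side [247.88133228 225.31220265] 214 185
top [200.02810272 187.74771311] 167 147
```

View pics/g3.png

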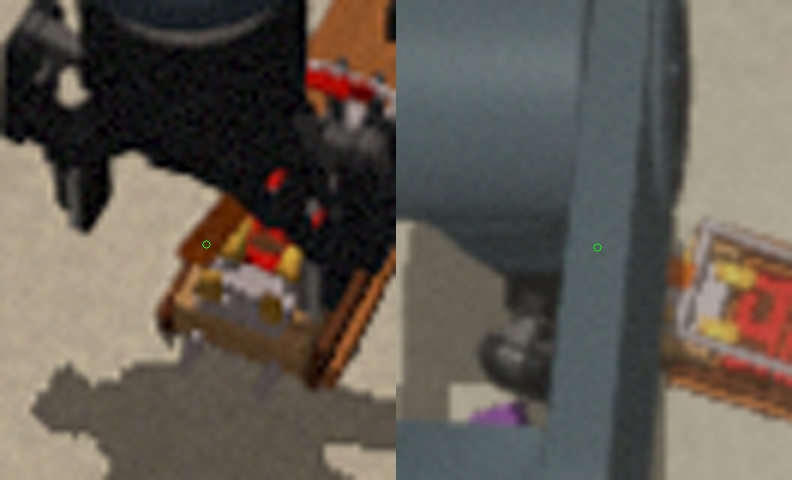

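The side view shows the shaded tab from (244,228) to (254,217), with the fingers straddling it (left tip about (227,222), right about (267,236)). Closing now.

Request:
apply_moves --plan '[0, 0, 0, 0, 0, 0, 1, 0, 0, 0, 0, 0, 0, 1, 0, 0, 0, 0, 0, 0, 1, 0, 0, 0, 0, 0, 0, 1, 0, 0, 0, 0, 0, 0, 1, 0, 0, 0, 0, 0, 0, 1, 0, 0, 0, 0, 0, 0, 1, 0, 0, 0, 0, 0, 0, 1, 0, 0, 0, 0, 0, 0, 1]'

```text
clock: 7.2
tcp_pos: [0.5714, 0.1273, 0.0632]
orientation: [-0.0, 0.797, 0.604, 0.0]
force: [-0.4, 1.2, 0.9]
opening: 0.122
finger_force: 58.7
```

```bash
python3 - <<'E'
from h import *
np.set_printoptions(precision=1,suppress=True)
e=np.array([.2638,.9646]);
def loc(X,M): return np.array([(X[:2]*1000-M)@e,(X[:2]*1000-M)@[-e[1],e[0]],X[2]*1000])
MS=np.array([533.3,-9]);MT=np.array([532.8,-13.1])
for n,M in(("side",MS),("top",MT)):
    p=np.load(n+"0.npz")['p'];h=cv2.cvtColor(p,cv2.COLOR_RGB2HSV).astype(int)
    m=((h[...,0]>19)&(h[...,0]<32)&(h[...,1]>110)&(h[...,2]>80)).astype(np.uint8)
    k,l,st,c=cv2.connectedComponentsWithStats(m,connectivity=4)
    for i in range(1,k):
        if st[i,4]>=3:
            v,u=np.nonzero(l==i);L=np.array([loc(plane(n,a,b,.052),M) for a,b in zip(u,v)])
            if abs(L[:,0].mean())<140 and abs(L[:,1].mean())<45: print(n,c[i],st[i,4],L.mean(0),L.min(0),L.max(0))
# plate end corners per camera for the frame origin
for nm,a in(("latch L",(271.6,181)),("latch R",(299,190)),("keep R",(268,249.4))): print(nm,loc(plane("side",*a,.01),MS))
# jaw end face / profile along centre line in side colour
for x in range(80,135,3):
    r=[]
    for y in(-13,13):
        X=np.r_[(MS+x*e+y*np.array([-e[1],e[0]]))/1000,.052];q=proj("side",X);pp=np.load("side0.npz")['p'];r.append((q.round(1),cv2.getRectSubPix(pp,(1,1),(float(q[0]),float(q[1])))[0,0]))
    print(x,r)
E
```

```text
side [253.8 223.9] 8 [ 90.4 -10.3  52. ] [ 84.3 -12.   52. ] [96.7 -8.4 52. ]
side [262.6 227. ] 10 [90.1 12.5 52. ] [86.1  9.  52. ] [94.2 16.6 52. ]
top [222.9 192.4] 13 [ 93.  -13.2  52. ] [ 86.2 -16.9  52. ] [99.1 -9.  52. ]
top [220.3 201.8] 10 [92.  13.5 52. ] [86.6 10.8 52. ] [98.6 16.  52. ]
top [254.5 219.5] 4 [-10.7  32.4  52. ] [-12.3  30.7  52. ] [-9.  34.1 52. ]
latch L [-83.1 -37.9  10. ]
latch R [-83.8  40.2  10. ]
keep R [117.2  38.6  10. ]
80 [(array([254.5, 220.2]), array([96, 33,  3], dtype=uint8)), (array([264.5, 223.9]), array([128,  58,  28], dtype=uint8))]
83 [(array([254. , 221.2]), array([81, 38,  3], dtype=uint8)), (array([264. , 224.8]), array([134,  91,  35], dtype=uint8))]
86 [(array([253.5, 222.1]), array([99, 62, 21], dtype=uint8)), (array([263.5, 225.8]), array([140, 105,  34], dtype=uint8))]
89 [(array([253., 223.]), array([90, 56, 20], dtype=uint8)), (array([263. , 226.7]), array([154, 119,  43], dtype=uint8))]
92 [(array([252.4, 224. ]), array([118,  84,  31], dtype=uint8)), (array([262.5, 227.7]), array([150, 114,  41], dtype=uint8))]
95 [(array([2
[... 1036 characters left out ...]
6, 47, 18], dtype=uint8)), (array([257.7, 236.5]), array([66, 46, 18], dtype=uint8))]
122 [(array([247. , 233.6]), array([70, 52, 28], dtype=uint8)), (array([257.2, 237.5]), array([65, 49, 33], dtype=uint8))]
125 [(array([246.5, 234.6]), array([97, 78, 60], dtype=uint8)), (array([256.7, 238.4]), array([65, 55, 51], dtype=uint8))]
128 [(array([245.9, 235.6]), array([92, 72, 52], dtype=uint8)), (array([256.1, 239.4]), array([65, 51, 43], dtype=uint8))]
131 [(array([245.4, 236.6]), array([70, 48, 30], dtype=uint8)), (array([255.6, 240.4]), array([66, 47, 30], dtype=uint8))]
134 [(array([244.8, 237.6]), array([59, 41, 26], dtype=uint8)), (array([255.1, 241.5]), array([60, 42, 25], dtype=uint8))]
```

The tab is gripped (0.122 opening, about 10–12 mm). From both views the jaw face J is at about local 93, and the crossbar is now at about J+8, z 101. Next I'll swing the bail down to about z 61 over the slot, turning the tool with it.

Request:
apply_moves --plan '[-0.5, -2, -7, -3, 0.8, 0, 1, -1, -4, -13, -6, 1.6, 0, 1, -1.6, -6, -20, -9, 2.4, 0, 1, -2.1, -7.7, -27, -12, 3.3, 0, 1, -2.6, -9.6, -34, -15, 4.1, 0, 1, -3.1, -11.5, -40, -18, 4.9, 0, 1, -3.7, -13.4, -47, -21, 5.7, 0, 1, -4.2, -15.4, -53, -23.6, 6.5, 0, 1, -4.2, -15.4, -53, -23.6, 6.5, 0, 1, -4.2, -15.4, -53, -23.6, 6.5, 0, 1]'

```text
clock: 8.03
tcp_pos: [0.567, 0.1122, 0.0093]
orientation: [0.128, 0.779, 0.591, -0.168]
force: [-0.1, 0.6, 0.5]
opening: 0.129
finger_force: 58.7
```

```bash
python3 - <<'E'
from h import *
s=telemetry.state();print(s['tcp_pos'],s['orientation'],s['force'],s['moment'],s['clock'])
for n in("side","top"):
    p,d=eyes.camera(n);np.savez(f"{n}4.npz",p=p,d=d)
    if n=="side":
        c=cv2.resize(p[180:260,220:320],None,fx=7.9,fy=7.4,interpolation=cv2.INTER_CUBIC);cv2.imwrite("pics/s4.png",c[:,:,::-1])
E
```

```text
[0.56704498 0.11224782 0.00932172] [ 0.12837693  0.77863062  0.59070172 -0.16830092] [-0.11936321  0.58976285  0.45510821] [ 0.52894945  0.01445058 -0.05286843] 8.0333
```

View pics/s4.png

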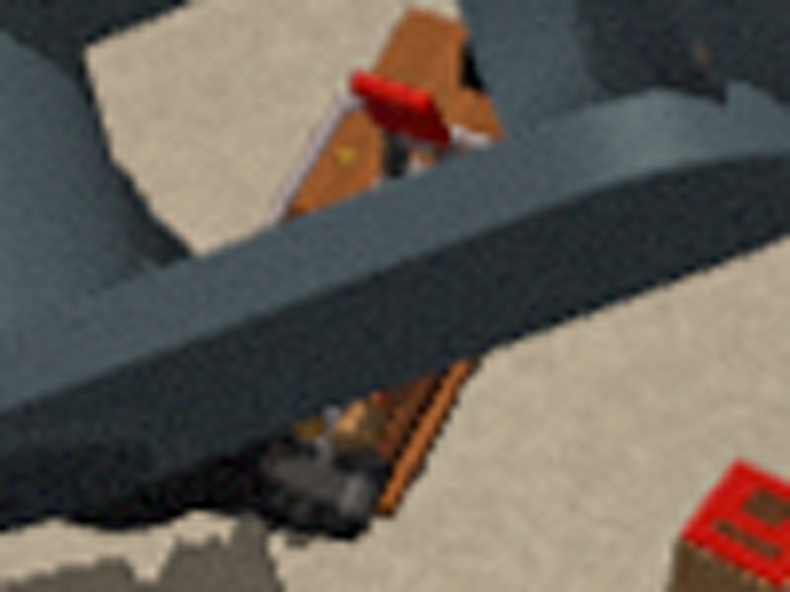

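The arm hides the keeper in the side view. The lever (red, about (270,194)) has swung up as planned, and the force is nil. Next I'll look at the lever and crossbar in the clouds and the top view.

```bash
python3 - <<'E'
from h import *
np.set_printoptions(precision=1,suppress=True)
e=np.array([.2638,.9646])
for n,M in(("side",np.array([533.3,-8.])),("top",np.array([532.8,-13.1]))):
    f=np.load(n+"4.npz");u,v,X=cloud(n,f['d']);h=cv2.cvtColor(f['p'],cv2.COLOR_RGB2HSV)[v,u].astype(int)
    L=np.c_[(X[:,:2]*1000-M)@e,(X[:,:2]*1000-M)@[-e[1],e[0]],X[:,2]*1000]
    ok=(abs(L[:,1])<30)&(L[:,0]>-60)&(L[:,0]<140)
    m=ok&((h[:,0]<5)|(h[:,0]>174))&(h[:,1]>150)&(L[:,2]>60);Q=L[m];print(n,"red",m.sum(),Q.mean(0),Q.min(0),Q.max(0),Q[np.argsort(-Q[:,2])[:5]])
    m=ok&(h[:,1]<60)&(L[:,2]>53)&(L[:,2]<75)&(L[:,0]>5);Q=L[m];print(n,"steel",m.sum());
    if len(Q): print(Q[np.argsort(Q[:,0])][::max(1,len(Q)//14)])
p=np.load("top4.npz")['p'];cv2.imwrite("pics/t4.png",cv2.resize(p[165:245,180:290],None,fx=7,fy=7,interpolation=cv2.INTER_CUBIC)[:,:,::-1])
E
```

```text
side red 63 [19.7  1.3 90.4] [  8.9 -11.   64.3] [ 27.2  12.1 106.5] [[ 24.9 -10.3 106.5]
 [ 23.8  -8.2 106.4]
 [ 27.   -1.6 105.8]
 [ 25.1  -5.  105.6]
 [ 27.2   3.6 104.9]]
side steel 41
[[  5.2  18.6  64.6]
 [  6.6 -23.3  64.5]
 [  6.7 -20.6  69.8]
 [ 10.5 -24.3  64.4]
 [ 14.4 -22.6  65.8]
 [ 17.2 -24.   64.4]
 [ 20.6 -22.5  65.2]
 [ 23.3 -26.6  66.2]
 [ 26.3 -22.6  67.7]
 [ 27.3 -24.8  63.8]
 [ 31.7 -25.5  68.6]
 [ 35.8 -26.3  65.2]
 [ 38.3 -22.5  66.1]
 [ 41.7 -23.6  65.6]
 [ 42.5 -23.3  62.7]
 [ 47.  -26.5  66.4]
 [ 49.5 -22.7  67.5]
 [ 51.9 -24.3  65.4]
 [ 53.5 -23.6  63.8]
 [ 58.3 -24.   65.4]
 [ 60.4 -25.7  63.1]]
top red 84 [18.5  0.3 91.9] [  7.5 -13.1  69. ] [ 29.6  12.3 107.3] [[ 23.6   5.7 107.3]
 [ 26.6  -4.2 107. ]
 [ 24.2  -5.  106.6]
 [ 23.4  -2.5 106.5]
 [ 24.9  -7.5 106.3]]
top steel 158
[[  5.4 -24.7  65.4]
 [ 10.5 -23.1  65.6]
 [ 19.3  21.5  63.4]
 [ 29.5  24.7  64.7]
 [ 38.7 -23.2  64.5]
 [ 46.9 -22.9  69. ]
 [ 57.   25.3  70.1]
 [ 67.3 -25.4  67.6]
 [ 78.5 -25.   66.5]
 [ 88.7  23.2  65.1]
 [ 96.5  25.4  63.6]
 [105.5  22.8  66.3]
 [106.9  -7.9  66.2]
 [108.4 -12.9  67.4]
 [137.2   7.9  53.1]]
```

View pics/t4.png

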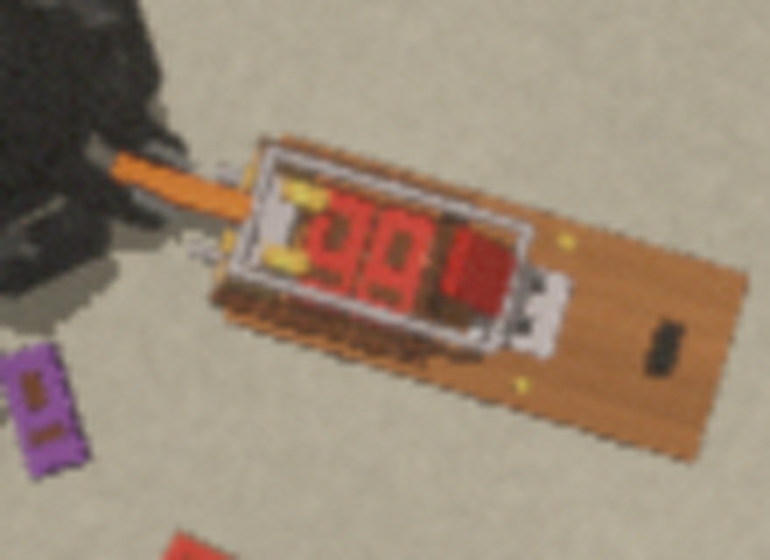

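The top view clearly shows the level bail. The crossbar (crop line (265,155)–(237,268)) lies just beyond the brass roofs (about (305,192), (287,258)), with the guards at its left. Next I'll profile along x.

```bash
python3 - <<'E'
from h import *
np.set_printoptions(precision=1,suppress=True)
e=np.array([.2638,.9646]);f=np.array([-e[1],e[0]]);M=np.array([532.8,-13.1])
p=np.load("top4.npz")['p']
def samp(x,z,ys):
    return np.mean([cv2.getRectSubPix(p,(1,1),tuple(map(float,proj("top",np.r_[(M+x*e+y*f)/1000,z/1000]))))[0,0] for y in ys],0)
print("claw lanes at z=52: x, rgb(y=-13), rgb(y=13); crossbar z=62 at y=+-20")
for x in np.arange(78,122,1.5): print(x,samp(x,52,[-15,-13,-11]),samp(x,52,[11,13,15]),"|",x,samp(x,62,[-21,-19.5]),samp(x,62,[19.5,21]))
E
```

```text
claw lanes at z=52: x, rgb(y=-13), rgb(y=13); crossbar z=62 at y=+-20
78.0 [180.3  70.   54.7] [144.   73.3  53.7] | 78.0 [144.   98.5  73.5] [177.5 102.   92. ]
79.5 [180.   70.7  55. ] [147.  76.  54.] | 79.5 [137.   96.   72.5] [174.  101.5  91. ]
81.0 [180.7  77.7  57. ] [150.  84.  55.] | 81.0 [134.5  94.   73. ] [165.5  97.5  85.5]
82.5 [176.   94.7  59.7] [158.   99.7  58.3] | 82.5 [137.   95.   75.5] [156.5 100.5  87. ]
84.0 [172.7 117.7  63.3] [172.3 124.   64.3] | 84.0 [143. 101.  78.] [147.  108.   91.5]
85.5 [183.3 139.7  70.7] [183.7 143.   70.3] | 85.5 [149.  107.5  80.5] [141.  113.   94.5]
87.0 [190.7 152.   74.7] [192.  154.7  75.3] | 87.0 [148.  109.   80.5] [134.  116.5  98.5]
88.5 [190.7 155.   74.7] [193.  160.7  80.3] | 88.5 [143.  105.5  77.5] [132.5 117.5  99. ]
90.0 [189.3 157.   76.3] [191.7 163.7  83.7] | 90.0 [125.5  97.5  74. ] [128.  115.   96.5]
91.5 [189.  163.7  82. ] [190.  165.   84.7] | 91.5 [112.   92.5  73.5] [127.5 113.   94. ]
93.0 [191.  170.3  87. ] [190.3 167.   87. ] | 93.0 [113.  95.  75.] [129. 113.  93.]
94.5 [193.3 173.7  88.3] [193.  1
[... 1029 characters left out ...]
.0 [156.5 140.5 127.5] [162.5 144.5 128. ]
112.5 [159.  138.3 112.3] [170.7 148.3 118. ] | 112.5 [163.  140.5 116. ] [153.  130.5 106. ]
114.0 [168.7 140.   96. ] [176.3 146.7  97.3] | 114.0 [173.  145.5 111.5] [155.  133.5 112. ]
115.5 [179.3 146.   90. ] [181.3 148.3  85.3] | 115.5 [174.5 154.5 126.5] [159.5 140.  124. ]
117.0 [176.  148.3 107. ] [169.7 141.3  89.7] | 117.0 [175.  164.  143.5] [157.  142.5 131. ]
118.5 [165.7 146.7 124.3] [149.  129.   97.7] | 118.5 [175.5 166.  146.5] [154.5 144.  136. ]
120.0 [159.3 146.  133.7] [143.  130.3 108.7] | 120.0 [175.5 167.5 148. ] [150.5 140.5 133.5]
121.5 [158.  148.3 140. ] [141.3 133.  115.3] | 121.5 [175.  167.5 148. ] [152.  142.  135.5]
```

In the top view, roof 83.5–101 and guard 112–117.5 give J ≈ 95.3. The crossbar is at about 109 (J+13.7), z about 62.5. I'll shift back 2 mm, then lower into the slot and check the force.

Request:
apply_moves --plan '[-0.6, -2.1, 0, 0, 0, 0, 1, -0.6, -2.1, 0, 0, 0, 0, 1, -1, -3.7, -3.5, -1.7, 0.5, 0, 1, -1.4, -5.2, -7, -3.5, 1, 0, 1, -1.9, -6.8, -10.6, -5.2, 1.4, 0, 1, -2.3, -8.3, -14.2, -7, 1.9, 0, 1, -2.7, -9.9, -17.7, -8.7, 2.4, 0, 1, -2.7, -9.9, -17.7, -8.7, 2.4, 0, 1, -2.7, -9.9, -17.7, -8.7, 2.4, 0, 1]'

```text
clock: 8.88
tcp_pos: [0.5641, 0.1015, -0.0085]
orientation: [0.175, 0.763, 0.578, -0.23]
force: [-1.5, -2.7, -1.0]
opening: 0.123
finger_force: 58.5
```

```bash
cat > look.py <<'E'
from h import *
import sys
np.set_printoptions(precision=1,suppress=True)
e=np.array([.2638,.9646]);f=np.array([-e[1],e[0]]);M=np.array([532.8,-13.1])
def look(tag):
    s=telemetry.state();print(s['tcp_pos']*1000,s['force'],s['moment'],s['clock'])
    p,d=eyes.camera("top");np.savez(f"top{tag}.npz",p=p,d=d)
    u,v,X=cloud("top",d);h=cv2.cvtColor(p,cv2.COLOR_RGB2HSV)[v,u].astype(int)
    L=np.c_[(X[:,:2]*1000-M)@e,(X[:,:2]*1000-M)@f,X[:,2]*1000]
    ok=(abs(L[:,1])<32)&(L[:,0]>-80)&(L[:,0]<175)
    m=ok&((h[:,0]<5)|(h[:,0]>174))&(h[:,1]>150)&(L[:,2]>45);Q=L[m]
    if m.any(): print("red",m.sum(),Q.mean(0),Q.min(0),Q.max(0))
    m=ok&(h[:,1]<60)&(abs(abs(L[:,1])-24)<4)&(L[:,2]>35)&(L[:,2]<80);Q=L[m]
    if m.sum()>5: c=np.polyfit(Q[:,0],Q[:,2],1);print("legs",m.sum(),"slope,z0",c,"x",Q[:,0].min(),Q[:,0].max(),"z top at 105:",np.polyval(c,105))
    m=ok&(h[:,0]>=5)&(h[:,0]<16)&(h[:,1]>180)&(h[:,2]>110)&(abs(L[:,1])<9)&(L[:,0]>100)&(L[:,2]>20);Q=L[m]
    if m.sum()>5: print("tab",m.sum(),Q.min(0),Q.max(0),np.polyfit(Q[:,0],Q[:,2],1))
    def samp(x,z,ys): return np.mean([cv2.getRectSubPix(p,(1,1),tuple(map(float,proj("top",np.r_[(M+x*e+y*f)/1000,z/1000]))))[0,0] for y in ys],0)
    for x in np.arange(80,122,2): print(x,samp(x,52,[-15,-13,-11]),samp(x,52,[11,13,15]),"|",samp(x,47,[-21,-19.5]),samp(x,47,[19.5,21]))
    cv2.imwrite(f"pics/t{tag}.png",cv2.resize(p[165:245,180:290],None,fx=7,fy=7,interpolation=cv2.INTER_CUBIC)[:,:,::-1])
look(sys.argv[1])
E
python3 look.py 5
```

```text
[564.1 101.5  -8.5] [-1.5 -2.7 -1. ] [ 0.1  0.1 -0.1] 8.8833
red 70 [16.7  0.3 95. ] [  7.4 -11.6  71.4] [ 25.9  12.1 110.1]
legs 158 slope,z0 [ 0.  57.8] x 2.3390003990956183 174.59169859087586 z top at 105: 60.422022443037875
tab 57 [110.3  -5.8  40.7] [159.9   4.6  54.4] [-0.2 71.8]
80 [180.   73.3  56.7] [146.   76.3  49.7] | [159.   82.5  66.5] [170.5 107.   99.5]
82 [177.3  87.7  58.7] [153.   92.7  55. ] | [152.   84.5  67.5] [174.  108.5 102.5]
84 [171.  118.7  62. ] [173.  125.   66.3] | [137.  81.  64.] [169.  101.5  93. ]
86 [185.7 145.3  71.7] [187.  147.7  74. ] | [135.5  92.   66. ] [153.5 102.5  90.5]
88 [189.7 153.   74.3] [191.3 158.3  79. ] | [134.5  98.   67.5] [132.5 111.5  99.5]
90 [187.7 155.   75. ] [189.3 161.3  81.3] | [138.  106.   72.5] [127. 114. 103.]
92 [188.  165.   82.7] [188.3 163.3  84. ] | [127.  103.5  73.5] [123.  111.5  99.5]
94 [190.7 171.   87. ] [191.3 166.7  86.7] | [126. 105.  74.] [123.  108.5  91. ]
96 [190.3 169.   87. ] [191.7 164.   86. ] | [126. 105.  73.] [138.  118.5  97. ]
98 [186.7 156.   81.7] [187.3 154.7  83.7] | [128. 107.  75.
[... 258 characters left out ...]
] [137.  125.  117.5]
106 [162.7 151.  144.7] [155.  144.  138.3] | [161.  148.5 141.5] [149.  137.5 131. ]
108 [155.  143.  135.7] [152.7 141.3 134.3] | [159.  143.  131.5] [150. 136. 127.]
110 [153.7 137.3 121.7] [153.7 140.  126.7] | [152.  128.5 103. ] [158.5 134.  110. ]
112 [158.3 131.   90. ] [156.3 132.   94.3] | [166.  135.5  99.5] [167.  136.5 101.5]
114 [171.7 139.   81. ] [174.3 141.3  82.7] | [172.  139.5  98. ] [167. 136.  98.]
116 [180.7 149.   93.7] [183.7 151.   89.3] | [174.  145.5 106. ] [161.  135.  105.5]
118 [168.3 148.  119.7] [167.7 146.  108.3] | [172.  154.5 124.5] [151.5 134.5 117. ]
120 [158.  146.  133.3] [151.  138.  116.7] | [172.  161.5 138.5] [147. 136. 128.]
```

The crossbar is centred in the slot (about 106.7 = J+11.4, z about 46) with small force. I'll lower it to z of about 42.

Request:
apply_moves --plan '[-0.2, -0.7, -1.5, -0.7, 0.2, 0, 1, -0.4, -1.4, -3, -1.4, 0.4, 0, 1, -0.6, -2.1, -4.5, -2.2, 0.6, 0, 1, -0.6, -2.1, -4.5, -2.2, 0.6, 0, 1]'

```text
clock: 9.27
tcp_pos: [0.5636, 0.0996, -0.0126]
orientation: [0.187, 0.758, 0.575, -0.245]
force: [-1.6, -1.6, -0.3]
opening: 0.126
finger_force: 58.5
```

Now draw it back under the roof edge.

Request:
apply_moves --plan '[-0.5, -1.9, -0.5, 0, 0, 0, 1, -1, -3.8, -0.5, 0, 0, 0, 1, -1.6, -5.8, -0.5, 0, 0, 0, 1, -2.1, -7.7, -0.5, 0, 0, 0, 1, -2.1, -7.7, -0.5, 0, 0, 0, 1]'

```text
clock: 9.68
tcp_pos: [0.5621, 0.0921, -0.0123]
orientation: [0.187, 0.759, 0.575, -0.243]
force: [-1.1, 4.0, -0.9]
opening: 0.125
finger_force: 59.0
```

```bash
python3 look.py 6
```

```text
[562.1  92.1 -12.3] [-1.1  4.  -0.9] [ 1.  -0.  -0.2] 9.6833
red 22 [  0.   -0.2 110.7] [ -2.8 -11.8 107.7] [  3.1  12.3 116.4]
legs 160 slope,z0 [-0. 58.] x -3.5744560058105996 172.689347614439 z top at 105: 57.63450937521639
tab 54 [103.1  -5.   35.8] [151.3   4.7  48.7] [-0.2 63.2]
80 [178.7  79.   57. ] [150.7  81.3  54.7] | [154.5  86.   69.5] [167.  96.  88.]
82 [177.7 101.   61.3] [162.3 103.   61. ] | [148.5  90.5  70.5] [174.5  98.5  87.5]
84 [184.3 136.7  68.7] [181.3 134.3  69.7] | [136.   92.5  72.5] [169.   97.   86.5]
86 [190.3 151.   72.3] [191.3 151.7  74.3] | [137.  98.  73.] [154.   99.5  89. ]
88 [190.7 155.7  74.3] [191.7 159.   78.3] | [134.5 100.   72.5] [143.  109.   97.5]
90 [188.3 161.7  79.7] [189.3 166.3  85.7] | [134.5 105.5  75. ] [129.5 111.5 100.5]
92 [187.7 169.   86. ] [188. 173.  91.] | [126. 104.  77.] [121.5 111.  101.5]
94 [191.  174.   88.7] [191.  173.7  93.3] | [135.  116.5  92.5] [122. 112. 103.]
96 [190.  170.3  89.3] [191.  164.   87.7] | [148.  132.5 114. ] [134.5 124.5 116.5]
98 [186.7 156.7  86.7] [188.7 157.3  92.7] | [167.5 154.5 143. ]
[... 257 characters left out ...]
155.  130.  105.5]
106 [177.7 164.  156.7] [177.7 165.7 159.7] | [171.5 140.  101.5] [163.5 136.  106.5]
108 [171.  156.  146.3] [172.  159.  150.3] | [170.5 138.5  97.5] [158.5 132.5 101.5]
110 [158.3 138.3 114.7] [159.3 141.3 119.3] | [168.5 135.5  93. ] [162.  134.  101.5]
112 [166.7 135.3  83.7] [169.7 140.7  89.7] | [167.5 133.5  87. ] [170. 138. 102.]
114 [174.7 140.7  80. ] [183. 148.  82.] | [172.5 138.5  93. ] [170.5 139.5 101. ]
116 [176.7 147.7  99.7] [176.3 144.7  85. ] | [173.5 145.5 106.5] [163.  136.5 108. ]
118 [164.3 147.7 127.3] [139.7 120.7  90.3] | [169.5 154.5 130. ] [152.  134.5 117.5]
120 [155.7 144.7 135. ] [119.3 108.3  94. ] | [171.  161.5 141.5] [146.5 135.5 126.5]
```

The tab's pull shows a 4 N reaction. The crossbar ends are at x of about 98.7, under the roof edge, so it is hooked. The lever stands near vertical. Next I'll release the tab and retreat along the fingers, straightening the tool as it rises.

Request:
apply_moves --plan '[0, 0, 0, 0, 0, 0, 0, 0, 0, 0, 0, 0, 0, 0, 0, 0, 0, 0, 0, 0, 0, 0, 0, 0, 0, 0, 0, 0, 0, 0, 0, 0, 0, 0, 0, 6, 22, 32, 0, 0, 0, 0, 12, 44, 65, 0, 0, 0, 0, 12, 44, 90, 0, 0, 0, 0, 12, 44, 130, 7, -2, 0, 1, 12, 44, 160, 14, -4, 0, 1, 12, 44, 160, 20, -6, 0, 1, 12, 44, 160, 27, -8, 0, 1, 12, 44, 160, 34.4, -9.4, 0, 1, 12, 44, 160, 34.4, -9.4, 0, 1, 12, 44, 160, 34.4, -9.4, 0, 1]'

```text
clock: 10.98
tcp_pos: [0.5738, 0.1337, 0.1482]
orientation: [0.001, 0.798, 0.602, -0.001]
force: [-0.1, -0.2, 1.1]
opening: 0.009
finger_force: 0.0
```

```bash
python3 look.py 7 | head -4; python3 - <<'E'
from h import *
p,d=eyes.camera("side");np.savez("side7.npz",p=p,d=d);t=cv2.imread("pics/t7.png")
c=cv2.resize(p[175:255,225:325],None,fx=4,fy=4,interpolation=cv2.INTER_CUBIC)[:,:,::-1]
t=cv2.resize(t,(396,288));H=np.zeros((320,796,3),np.uint8);H[:,:400]=c;H[:288,400:]=t;cv2.imwrite("pics/b7.png",H)
E
```

```text
[573.8 133.7 148.2] [-0.1 -0.2  1.1] [-0. -0. -0.] 10.9833
red 21 [ -0.1  -0.4 109.9] [ -2.8 -11.9 107.3] [  2.4  12.5 112. ]
legs 122 slope,z0 [-0.2 65.7] x -3.8490238485079233 100.35175573466286 z top at 105: 45.154093386797356
tab 37 [102.7  -3.5  36.4] [144.7   4.9  49.4] [-0.2 70.7]
```

View pics/b7.png

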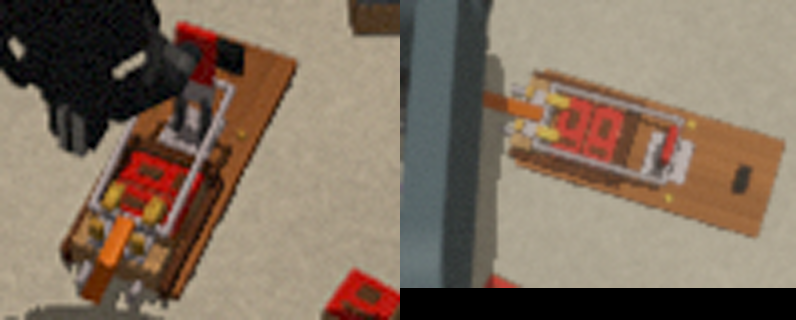

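It is hooked: the orange tab lies beyond the keeper in its lane, and the crossbar is under the roofs (side crop about (130,215)). The red lever is upright. Next I'll move the shut fingers to the keeper side of the handle.

Request:
apply_moves --plan '[-11, -39, 0, 0, 0, 0, 1, -22, -78, 0, 0, 0, 0, 1, -33.6, -118.5, 0, 0, 0, 0, 1, -33.6, -118.5, 0, 0, 0, 0, 1, -33.6, -118.5, -30, 0, 0, 0, 1, -33.6, -118.5, -60, 0, 0, 0, 1, -33.6, -118.5, -87, 0, 0, 0, 1, -33.6, -118.5, -87, 0, 0, 0, 1]'

```text
clock: 11.75
tcp_pos: [0.5357, 0.0196, 0.0545]
orientation: [-0.004, 0.796, 0.605, -0.005]
force: [-1.9, -0.5, -0.2]
opening: -0.001
finger_force: 0.0
```

Request:
apply_moves --plan '[0, 0, 0, 0, 0, 0, 1, 0, 0, 0, 0, 0, 0, 1]'

```text
clock: 11.92
tcp_pos: [0.5413, 0.0183, 0.0615]
orientation: [0.001, 0.796, 0.605, -0.001]
force: [0.7, 0.2, -0.3]
opening: -0.005
finger_force: 0.0
```

```bash
python3 look.py 8 | head -3
```

```text
[541.3  18.3  61.5] [ 0.7  0.2 -0.3] [-0. -0.  0.] 11.9167
red 4 [  0.4   9.3 111.8] [ -0.9   7.1 109.9] [  1.6  12.7 113.4]
legs 42 slope,z0 [-0.2 65.9] x -3.5393454258051773 99.16211500532482 z top at 105: 45.54603808835537
```

Request:
apply_moves --plan '[-2.1, -7.7, 0, 0, 0, 0, 1, -4.1, -15.1, 0, 0, 0, 0, 1, -5.3, -19.3, 0, 0, 0, 0, 1, -6.6, -24.1, -0.5, 0, 0, 0, 1, -7.7, -28.3, -1, 0, 0, 0, 1, -9, -32.8, -2.2, 0, 0, 0, 1, -10, -36.7, -3.5, 0, 0, 0, 1, -10.5, -38.7, -4.2, 0, 0, 0, 1, -11.1, -40.7, -5, 0, 0, 0, 1, -11.1, -40.7, -5, 0, 0, 0, 1]'

```text
clock: 12.8
tcp_pos: [0.5288, -0.0236, 0.0552]
orientation: [0.0, 0.797, 0.604, -0.001]
force: [0.1, 0.6, 0.6]
opening: -0.003
finger_force: 0.0
```

```bash
python3 look.py 9 | head -4
```

```text
[528.8 -23.6  55.2] [0.1 0.6 0.6] [ 0.  -0.1  0. ] 12.8
legs 28 slope,z0 [-0.1 60.8] x 5.033778110627717 58.15636178947812 z top at 105: 45.32609052488695
tab 39 [105.   -3.2  37.7] [141.9   4.1  48.1] [-0.2 70.6]
80 [82.  92.3 94. ] [82. 93. 95.] | [82.5 92.5 95. ] [83. 93. 95.]
```

Request:
apply_moves --plan '[-1, -3.7, -2.3, 0, 0, 0, 1, -2.1, -7.5, -5.2, 0, 0, 0, 1, -3, -10.9, -8, 0, 0, 0, 1, -3.9, -14.3, -11.8, 0, 0, 0, 1, -4.7, -17.2, -15, 0, 0, 0, 1, -5.4, -19.6, -18, 0, 0, 0, 1, -5.4, -19.6, -18, 0, 0, 0, 1]'

```text
clock: 13.43
tcp_pos: [0.5234, -0.0433, 0.0367]
orientation: [0.0, 0.797, 0.604, -0.001]
force: [0.4, -0.2, 0.3]
opening: -0.002
finger_force: 0.1
```

```bash
python3 look.py a | head -4
```

```text
[523.4 -43.3  36.7] [ 0.4 -0.2  0.3] [-0.   0.  -0.1] 13.4333
legs 56 slope,z0 [-0.1 53.9] x -17.754380644609725 88.1263889001033 z top at 105: 45.48313553819391
tab 42 [100.9  -3.6  39.2] [137.9   4.9  49.3] [-0.1 59.1]
80 [183.7 161.   80.7] [182.3 161.3  82. ] | [162. 110.  81.] [167.5  94.   79.5]
```

Request:
apply_moves --plan '[-0.3, -1.2, -2, 0, 0, 0, 1, -0.6, -2.2, -4, 0, 0, 0, 1, -0.9, -3.2, -6, 0, 0, 0, 1, -1.2, -4.2, -8, 0, 0, 0, 1, -1.4, -5, -10, 0, 0, 0, 1, -1.6, -5.7, -12, 0, 0, 0, 1, -1.7, -6.3, -14, 0, 0, 0, 1, -1.7, -6.3, -14, 0, 0, 0, 1]'

```text
clock: 14.15
tcp_pos: [0.5218, -0.0492, 0.023]
orientation: [0.0, 0.797, 0.604, -0.001]
force: [0.3, 0.3, 0.1]
opening: 0.002
finger_force: 0.0
```

```bash
python3 look.py b | head -4
```

```text
[521.8 -49.2  23. ] [0.3 0.3 0.1] [-0. -0.  0.] 14.15
legs 61 slope,z0 [-0.  49.2] x -17.73333790742032 87.93376298298766 z top at 105: 47.11030269464053
tab 32 [100.4  -3.7  42.5] [137.5   3.7  52.4] [-0.1 57.7]
80 [182.3 150.7  74. ] [182.3 168.3  87.7] | [160.  110.   83.5] [160.5  95.   82.5]
```

Request:
apply_moves --plan '[-0.1, -0.4, -1.5, 0, 0, 0, 1, -0.2, -0.8, -3, 0, 0, 0, 1, -0.3, -1.1, -4.5, 0, 0, 0, 1, -0.3, -1.3, -6, 0, 0, 0, 1, -0.4, -1.5, -7, 0, 0, 0, 1, -0.4, -1.6, -8, 0, 0, 0, 1, -0.4, -1.6, -8, 0, 0, 0, 1]'

```text
clock: 14.78
tcp_pos: [0.5216, -0.0507, 0.0152]
orientation: [0.0, 0.797, 0.604, -0.001]
force: [0.5, -0.2, -1.3]
opening: -0.002
finger_force: 0.0
```

```bash
python3 look.py c | head -4
```

```text
[521.6 -50.7  15.2] [ 0.5 -0.2 -1.3] [-0.1  0.   0. ] 14.7833
legs 63 slope,z0 [-0.  47.1] x -17.71021765150098 87.99542986458528 z top at 105: 46.456543623061684
tab 23 [100.6  -3.1  45.7] [134.9   4.3  52.1] [ 0.  45.6]
80 [184. 162.  83.] [182.3 167.3  87. ] | [160. 112.  85.] [161.  96.  83.]
```

Request:
apply_moves --plan '[0, 0, -1, 0, 0, 0, 1, 0, 0, -1.8, 0, 0, 0, 1, 0, 0, -1.8, 0, 0, 0, 1]'

```text
clock: 15.08
tcp_pos: [0.5217, -0.0508, 0.0136]
orientation: [0.0, 0.797, 0.604, -0.001]
force: [-0.6, -0.8, -0.3]
opening: -0.003
finger_force: 0.0
```

Request:
apply_moves --plan '[0, 0, -0.7, 0, 0, 0, 1, 0, 0, -1.2, 0, 0, 0, 1, 0, 0, -1.2, 0, 0, 0, 1]'

```text
clock: 15.33
tcp_pos: [0.5217, -0.0507, 0.0125]
orientation: [0.0, 0.797, 0.604, -0.001]
force: [0.1, 0.5, -0.2]
opening: 0.001
finger_force: 0.1
```

There is no resistance at tip z of about 49, so the lever has probably gone over centre by itself. I'll retreat straight up and look.

Request:
apply_moves --plan '[0, 0, 20, 0, 0, 0, 1, 0, 0, 60, 0, 0, 0, 1, 0, 0, 100, 0, 0, 0, 1, -40, 0, 140, 0, 0, 0, 1, -80, 0, 170, 0, 0, 0, 1, -120, 0, 170, 0, 0, 0, 1, -160, 0, 170, 0, 0, 0, 1, -180, 40, 170, 0, 0, 0, 1, -180, 80, 170, 0, 0, 0, 1, -180, 120, 170, 0, 0, 0, 1, -180, 160, 170, 0, 0, 0, 1, -180, 200, 170, 0, 0, 0, 1, -180, 200, 170, 0, 0, 0, 1]'

```text
clock: 16.42
tcp_pos: [0.3402, 0.1556, 0.1829]
orientation: [-0.001, 0.795, 0.607, 0.0]
force: [-0.9, -0.9, 0.3]
opening: 0.002
finger_force: 0.0
```

```bash
python3 look.py d; python3 - <<'E'
from h import *
np.set_printoptions(precision=1,suppress=True)
p,d=eyes.camera("side");np.savez("sided.npz",p=p,d=d);t=cv2.imread("pics/td.png")
e=np.array([.2638,.9646])
for n,q,M in(("side",(p,d),np.array([533.3,-8.])),("top",tuple(np.load("topd.npz")[k] for k in"pd"),np.array([532.8,-13.1]))):
    u,v,X=cloud(n,q[1]);h=cv2.cvtColor(q[0],cv2.COLOR_RGB2HSV)[v,u].astype(int);L=np.c_[(X[:,:2]*1000-M)@e,(X[:,:2]*1000-M)@[-e[1],e[0]],X[:,2]*1000]
    m=(abs(L[:,1])<16)&(L[:,0]>-80)&(L[:,0]<-15)&((h[:,0]<5)|(h[:,0]>174))&(h[:,1]>150);Q=L[m];print(n,"handle",m.sum(),Q.mean(0),Q.min(0),Q.max(0),np.polyfit(Q[:,0],Q[:,2],1))
c=cv2.resize(p[175:255,225:325],None,fx=4,fy=4,interpolation=cv2.INTER_CUBIC)[:,:,::-1]
t=cv2.resize(t,(396,288));H=np.zeros((320,796,3),np.uint8);H[:,:400]=c;H[:288,400:]=t;cv2.imwrite("pics/bd.png",H)
E
```

```text
[340.2 155.6 182.9] [-0.9 -0.9  0.3] [0.  0.1 0. ] 16.4167
red 145 [-40.6   0.4  50. ] [-62.7 -12.1  45.2] [-19.5  12.8  55.7]
legs 127 slope,z0 [ 0.  46.4] x -18.949364036154766 87.80275378120433 z top at 105: 46.555545658542584
tab 27 [100.4  -3.   43.7] [136.9   4.3  51.9] [-0.  50.7]
80 [177.3 155.7  78.3] [177.  142.3  70.3] | [157.5 110.5  83. ] [160.5  90.5  76.5]
82 [176.3 154.3  79. ] [176.3 148.   76.7] | [151.  118.5  93. ] [147.  104.5  93.5]
84 [177.7 148.7  79. ] [176.3 146.7  78. ] | [150.5 133.5 115.5] [144.  120.5 113. ]
86 [176.3 145.3  85. ] [177.3 146.   84.7] | [149.5 133.5 117.5] [142.5 128.  120. ]
88 [171.3 144.7 103.7] [172.7 145.7 103.7] | [147. 126. 103.] [132. 117. 105.]
90 [167.3 150.3 134. ] [168.  151.7 138.3] | [150.5 121.5  88. ] [138.5 117.   95.5]
92 [165.3 151.7 142.3] [167.  154.3 148.3] | [155.  123.5  88.5] [137.5 114.5  91. ]
94 [162.  148.7 140. ] [165.3 153.3 148.3] | [156.5 125.5  90. ] [134.  112.   89.5]
96 [155.3 140.7 131. ] [159.3 147.3 140.3] | [159.  128.   91.5] [147.5 121.5  95.5]
98 [144.3 124.3 100. ] [144.3 126.  106.3] | [160.5 
[... 438 characters left out ...]
162.5 131.5  92.5]
110 [146.7 127.7 107.3] [136. 116.  90.] | [155.5 132.  101. ] [146. 123.  99.]
112 [141.7 130.7 119.3] [128.7 118.  100. ] | [153.5 141.5 120.5] [136. 122. 110.]
114 [141.7 131.7 123.3] [126.3 118.7 103. ] | [153.5 144.  125.5] [131.5 122.  115.5]
116 [143.  133.  125.7] [124.  116.7 101. ] | [158.5 149.  130.5] [129.5 120.  114. ]
118 [141.3 132.3 124. ] [132.7 125.3 109.7] | [157.5 149.5 131.5] [132.  122.5 116. ]
120 [140.3 132.  124.7] [132.3 125.  109.7] | [158.5 150.5 132.5] [135.  126.  118.5]
side handle 143 [-42.3   0.6  48.6] [-64.3 -12.2  14.5] [-20.   12.5  54.4] [ 0.1 51.9]
top handle 146 [-40.7   0.5  49.7] [-62.7 -12.1   7.9] [-19.5  12.8  55.7] [ 0.  50.6]
```

View pics/bd.png

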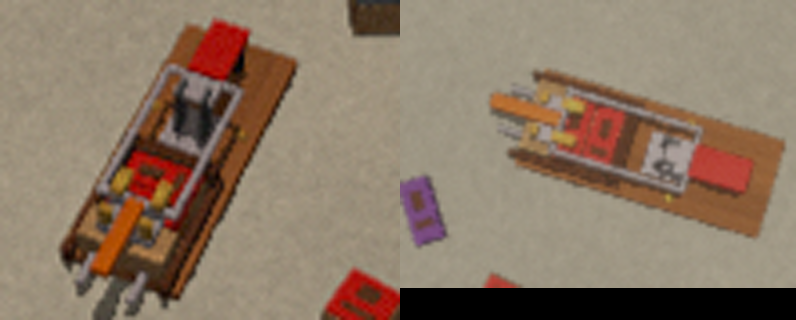

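The handle lies flat at z of about 50, slope about 0, with the arm clear. The keeper moved about 12.5 mm with the row, leaving its spring roughly 5–6 mm compressed. The stamps are flat and the bail is level under the claws, so I'm handing in.

```bash
python3 -c "
from plant import manip
print(manip.hand_in())"
```

```text
the job is handed in; nothing more can be done
None
```

I hooked the bail under the keeper and pressed the lever over centre; it lies flat and holds by itself with both stamps flat in the frame, and I handed the job in at about 16.5 s (the hand-in returned no verdict).

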